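Hold the turntable's drive wheel off with the hex key

ROBOT

A 6-joint arm with a two-finger parallel gripper is mounted at the origin on the work surface. World frame = base frame: x ahead of the robot, y to its left, z up, the work surface at z = 0. Lengths are in m, angles in rad, forces in N, time in s.
With the tool pointing down it reaches from about 0.275 to 0.75 m from the base axis. Payload 10.2 kg.
Tool frame: the origin (TCP) lies between the finger pads; the fingertips stand 19 mm ahead of it and the grasp point (between the pads) is the TCP; z points along the fingers, y is the line along which they close (so a half turn about z gives the same grasp; the last joint's range is limited). The gripper opens to 85 mm and grips with 20 to 120 N. Pads are 22 mm wide; open, the fingers measure 114 mm over their backs; the gripper's body (76 mm by 85 mm) begins 54 mm behind the grasp point. The pads swing forward as they close: fully open they stand 13 mm farther back than shut.
Start: joints at [-1.324, 0.313, 1.498, -0, 1.331, -0.223], TCP at [0.238, -0.468, 0.25] pointing down, gripper open.
Joint ranges: [-2.94, 2.94], [-0.97, 2.17], [0.19, 2.56], [-1.23, 4.37], [0.02, 3.11], [-2.88, 2.88]. Speed limits (rad/s): [2.39, 2.39, 3.01, 3.14, 3.14, 3.14].

INTERFACE

Orientations are given as a rotation vector (axis times angle).
In Python, from cell import get_obs, get_image, finish_job, spot_in, outline_of gives the robot as it stands.
- The arm moves only by the tool servo_tool, never from a script. Its argument "rows" is one flat list of numbers, 6 for each row, row after row: the shift along the tool's x, y, z scaled (see below), then the turn, a rotation vector about the tool's x, y, z scaled (see below). In form: [x, y, z, wx, wy, wz, x, y, z, wx, wy, wz, ...]. A call has 1 to 20 rows; each row shifts and turns the commanded pose from where the row before left it, along the tool's axes as they then stand; what a row does not reach is not made up. The controller multiplies each number of a shift by 0.05 m and each number of a turn by 0.5 rad. A row lasts 1/8 s, in which the tool goes at most 62.5 mm and 10.7 degrees, less where a joint would pass 70% of its speed; a pose out of reach is approached as far as the arm can. A call with a number of a shift or a turn outside -1 to 1 is refused whole. A call with a gripper value outside its range is refused whole. "claw" is the gripper command: -1 is fully open, 1 is shut, values between are in proportion, set as the call begins (left out, the last holds). The fingers move at their own pace and stop on an object; "squeeze" is the grip in N (left out, the last holds). Time passes only in rows, so rows that do not move let the fingers close. It gives the time, the measured TCP pose, the force, the opening and the grip force at its end, in the units of the state.
- get_obs(): the state, without advancing time (a new reading comes with each control period).
- get_image(name): name is "scene" or "top" or "wrist"; returns a dict with "image" (400x640x3 uint8, red, green, blue), "fx", "fy", "cx", "cy" (pixels), "view" (4x4, takes a point from world to camera coordinates). Camera axes: x right, y down, z forward; pixel columns grow to the right and rows downward; lengths in m; the calibration is good to about 2 mm. The wrist camera is an equidistant fisheye: a pixel r from the principal point sees the ray r / f radians off the axis. A picture is of the moment at which its call begins. There is no depth.
- finish_job(): hands the job in; it is judged then, once.
Trained networks look in a picture, given as the dict that the camera call returned (one of the last four; its "shot" number tells which), for a name from the list of things; names that differ only in an ending like _2 or _b are one class to them, and where a whole thing is asked for, a point or a joint stands for the part that bears it (a point fixed in the world has none). Each returns a list of dicts, best first, with "score" (0 to 1); they miss things now and then, are a little off and sometimes report something else, mostly with a low value. They report only what shows in the picture. A call takes as long as a camera call. They do not tell look-alikes from the thing itself.
- spot_in(target, picture): "box" ([centre column, centre row, width, height] in pixels, round what is visible of it).
- outline_of(target, picture): "mask" (400x640 bool, what is visible of it) and "box" ([centre column, centre row, width, height] in pixels, round what is visible of it).
The state is a dict: "clock": time; "joints": joint angles; "qd": joint speeds; "joint_torque": joint torques, N m; "ee_pos": TCP position; "orientation": TCP orientation; "ft_force": force on the tool from outside, world axes, zero at the start; "torque": the same for the moment, N m; "width": finger opening in m; "grasp_force": force on a finger pad.
Only numpy, scipy, OpenCV 4.12 (cv2) and the standard library are available. Lean on these libraries where they do the work, as an engineer would, in place of code of your own. Each camera call takes 0.05 s, during which the arm holds its last target. There are 200 camera calls.

TASK

Pick the stubby steel hex key out of the parts tray and, with the tip of the key in the orange push cup on the yellow sprung drive arm, push the arm back past its ratchet click so that the drive wheel stands clear of the turntable. The arm springs back if let go, so finish while still gripping the key and holding the arm back with it; push with the key only, not with the hand, and leave the ceramic cell and the other parts in the tray where they are.

Things in the scene. Friction and masses are not known exactly. Their poses are not given: they have to be found in the camera images.
- key_grip (a point): the hex key: 124 mm long, all steel, about 0.2 kg, lying flat in the tray. This point is the centre of its dark square handle (64 mm long, 24 mm wide and high, its centre 12 mm above the tray floor). The key's x axis runs from the handle to the tip; z is up as it lies. Grip the handle across (along the key's y axis).
- key_tip (a point): centre of the end face of the key's bright hexagonal shank (10 mm across flats, sticking 60 mm out of the handle, in line with it), 92 mm along the key's x axis from key_grip
- tray: blue open parts tray fixed to the bench, 320 x 310 mm, 30 mm high, wall and floor 4 mm; origin under its centre, at bench level. Six parts, the key among them, lie in it in any order, about 90 mm apart across the tray and 150 mm lengthwise.
- turntable: grey cast-iron turntable bolted to the bench: base plate 280 x 250 mm, 22 mm thick, platter 200 mm across with its top 55 mm above the bench. Origin on the platter's axis at bench level; its x axis is the direction in which the arm is pushed.
- drive_arm (a joint): angle of the yellow drive arm about its upright pivot, rad: 0 at rest with the rubber wheel on the platter's rim; grows as the cup is pushed along the turntable's +x. A brass pawl climbs a steel ridge on the arm (crest near 0.10), clicks over and has dropped behind it at 0.19; past the click from 0.195 on (49 mm of cup travel; aim for 0.235, 58 mm). End stop at 0.28. The click does not lock the arm.
- drive_pivot (a point): the drive arm's upright pivot axis, 75 mm above the bench; its axes turn with the arm and equal the turntable's when the arm is at rest. The spring pushes back with about 7 N at the cup at rest and 12 N at 0.235 rad, a little more on the way up the ridge.
- push_cup (a point): middle of the flat bottom of the orange push cup at the arm's free end, 250 mm from the pivot along the arm's -y axis, 75 mm above the bench, moving with the arm. The cup is open towards the arm's -x (the key comes from there, pushed along +x) and upwards; inside 30 mm wide, 14 mm deep, its floor 13 mm below this point. The arm (14 mm thick, 18 mm high) runs from the cup along +y.
- cell_center (a point): white ceramic conductivity cell, 56 mm across its foot and 105 mm tall, standing loose near the middle of the platter; point half-way up. Fragile: do not touch or shift it.
- valve_center (a point): brass bleed valve standing in the tray, 32 mm across, 46 mm tall; point half-way up; leave alone
- plug_center (a point): red silicone end plug in the tray, 38 mm across, 30 mm tall; point half-way up; leave alone
- collar_center (a point): copper-coloured ring collar lying flat in the tray, 38 mm across, 22 mm high; point at its centre; leave alone
- bolt_center (a point): steel bolt standing on its head in the tray, 26 mm across, 45 mm tall; point half-way up; leave alone
- screwdriver_center (a point): small screwdriver lying in the tray, orange handle 60 x 22 x 20 mm, thin round steel blade, 110 mm long in all; point on its axis, in the handle 10 mm from the blade; leave alone
Not all that is in view belongs to the job. Leave any blue or red look-alike of the part that bears key_grip alone.

How it is judged:
On the way, in this order (a step that is already met when the one before it is completed fails the run):
1. the hex key is gripped and lifted clear of the tray, the drive arm still at rest (height (world z) of key_grip above 0.055 m and height (world z) of key_tip above 0.05 m and contact force between hex_key and the fingers above 1 N and value of joint drive_arm below 0.03 rad), for 0.1 s.
2. the key, and not the hand, has pushed the drive arm past its click (value of joint drive_arm above 0.195 rad and contact force between hex_key and drive_arm above 3 N and contact force between each of the fingers, the arm and drive_arm below 0.5 N), for 0.2 s.
At the end, for the whole second after the job is handed in: The program finishes while holding: the key is gripped by the fingers, its handle more than 45 mm above the bench, its tip in the cup (within 22 mm of push_cup) and pressing on it with more than 3 N, the drive arm still at 0.195 rad or more, and neither fingers nor robot arm touching the drive arm (all of step 2 and contact force between hex_key and the fingers above 2 N and distance between key_tip and push_cup below 0.022 m and height (world z) of key_grip above 0.045 m and velocity of joint drive_arm between -0.05 and 0.05 rad/s); the arm keeps its last pose, push and grip.
It fails at once if the ceramic cell is shifted more than 15 mm, tipped or touched hard (distance of cell_center from where it was at the start of the episode above 0.015 m or angle between cell_center's own z axis and vertical above 0.3 rad or contact force between any of the fingers, the arm and cell above 3 N).
It fails at once if another part in the tray is shifted more than 40 mm (distance of any of valve_center, plug_center, bolt_center, screwdriver_center, collar_center from where it was at the start of the episode above 0.04 m).
It fails at once if the hand pushes the drive arm (value of joint drive_arm above 0.05 rad and contact force between any of the fingers, the arm and drive_arm above 3 N).
It also fails if it takes over 48 s, if anything falls off the work surface, if the arm or the gripper's body presses on something with over 40 N, if the wrist force passes 120 N, or if a joint passes its speed limit or range.

## Working session

There is one attempt and no reset: what is moved stays moved. The work goes in short steps, Python scripts to look and compute and a tool call to move; the robot and the scene stay as the last step left them, time stands still between calls to the robot, and variables do not carry over. Pictures are saved under pics/ and viewed, at most 10 in all, crops included, and the job is handed in when it is done.

Besides the shell and the picture viewer there is one more tool, called after "Emit:" as a command line: name --argument value ..., lists and objects as JSON in quotes. servo_tool: Moves the arm, as the interface text tells. Its arguments: {"type":"object","properties":{"rows":{"type":"array"},"claw":{"type":"number"},"squeeze":{"type":"number"}},"required":["rows"]}

```bash
mkdir -p pics; ls; python3 - <<'E'
from cell import *
import cv2,pickle
o=get_obs();print({k:(v if not hasattr(v,'round') else v) for k,v in o.items()})
for n in("top","scene"):
    p=get_image(n);cv2.imwrite(f"pics/{n}0.png",p["image"][:,:,::-1]);pickle.dump(p,open(n+"0.pkl","wb"))
    print(n,p["fx"],p["fy"],p["cx"],p["cy"],p["view"].round(3).tolist())
    for t in["key_grip","key_tip","push_cup","drive_pivot","turntable","tray","cell_center","screwdriver_center","drive_arm"]:
        print(t,[([round(float(x)) for x in d["box"]],round(float(d["score"]),2)) for d in spot_in(t,p)[:4]])
E
```

```text
pics
{'clock': 0.0, 'joints': array([-1.32442767e+00,  3.13447434e-01,  1.49845792e+00, -2.39401066e-05,
        1.33100415e+00, -2.23383928e-01]), 'qd': array([ 9.70947998e-05, -1.02742523e-03, -2.37620677e-04, -9.89306978e-04,
        7.17027750e-04,  1.28310399e-03]), 'joint_torque': array([-8.59081010e-04, -4.12270832e+01, -2.59750378e+01, -2.49346367e-04,
        4.11034824e-03, -4.32145839e-06]), 'ee_pos': array([ 0.23758042, -0.46789495,  0.24972853]), 'orientation': array([-3.05405195e+00, -7.30822182e-01,  6.02668697e-05]), 'ft_force': array([ 0.30376546, -0.40052641,  0.41108347]), 'torque': array([ 0.00042736,  0.02755392, -0.01228059]), 'grasp_force': 0.0, 'width': 0.08545220284065252}
top 466.1816665506014 466.1816665506014 308.55534499677884 198.018587514562 [[-0.017, -1.0, 0.004, -0.006], [-0.983, 0.016, -0.182, 0.494], [0.182, -0.007, -0.983, 1.261], [0.0, 0.0, 0.0, 1.0]]
key_grip [([354, 214, 10, 38], 0.75), ([456, 278, 39, 26], 0.72)]
key_tip [([354, 214, 9, 38], 0.67), ([455, 277, 36, 20], 0.56)]
push_cup [([238, 172, 113, 26], 0.68)]
drive_pivot []
turntable [([23
[... 263 characters left out ...]
02 [[0.846, 0.533, 0.004, -0.374], [0.463, -0.732, -0.5, -0.192], [-0.263, 0.425, -0.866, 1.561], [0.0, 0.0, 0.0, 1.0]]
key_grip [([181, 288, 49, 31], 0.87), ([302, 236, 43, 25], 0.82), ([230, 229, 30, 33], 0.68)]
key_tip [([182, 284, 46, 27], 0.91), ([304, 239, 38, 30], 0.89), ([231, 230, 37, 38], 0.69), ([333, 291, 40, 25], 0.15)]
push_cup [([397, 159, 60, 83], 0.66)]
drive_pivot [([398, 159, 58, 79], 0.57), ([332, 291, 41, 19], 0.43)]
turntable [([373, 150, 127, 100], 0.8)]
tray [([310, 283, 172, 162], 0.85), ([302, 235, 40, 23], 0.49)]
cell_center [([373, 124, 15, 34], 0.68)]
screwdriver_center [([333, 291, 42, 22], 0.85)]
drive_arm [([398, 161, 60, 79], 0.6), ([304, 237, 42, 26], 0.24)]
```

```bash
python3 - <<'E'
import cv2
a=cv2.imread("pics/top0.png")[100:310,160:500];cv2.imwrite("pics/top0c.png",cv2.resize(a,(800,494),interpolation=2))
a=cv2.imread("pics/scene0.png")[80:380,140:480];cv2.imwrite("pics/scene0c.png",cv2.resize(a,(680,600),interpolation=2))
E
```

```text
(no output)
```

View pics/top0c.png

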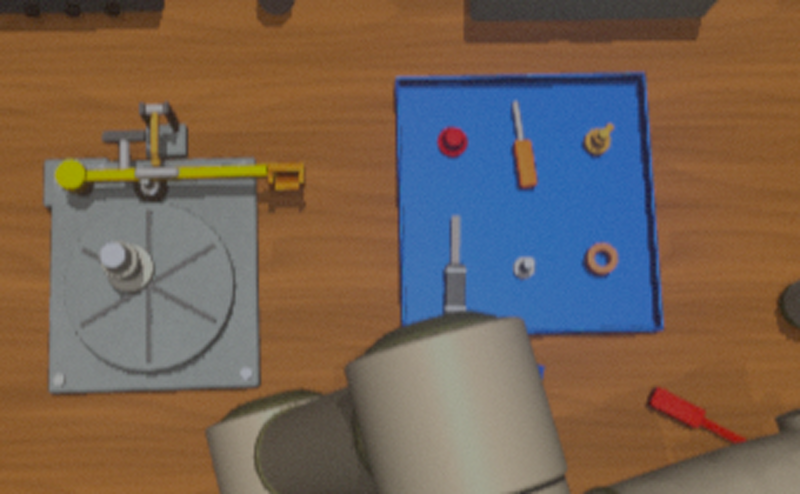

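View pics/scene0c.png

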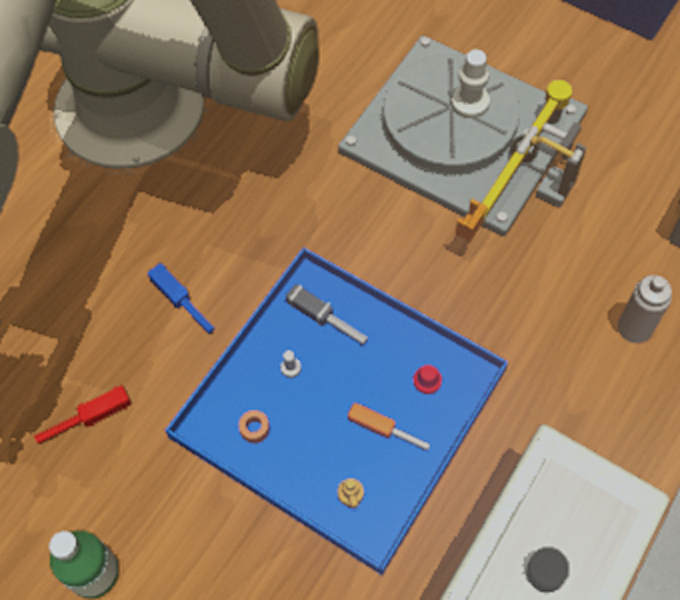

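The top view shows the grey key at about px (354,222), with its tip at (354,191), so it points along world +x. The cup is at about (282,175), the arm runs left to its pivot at (190,174), and the cup opens toward the robot. The scene view confirms this, with the key at (296,232). The blue and red look-alikes lie outside the tray.

```bash
cat > h.py <<'E'
import numpy as np,cv2
def ray(p,uv):
    V=np.array(p["view"]);R=V[:3,:3];c=-R.T@V[:3,3]
    x,y=(uv[0]-p["cx"])/p["fx"],(uv[1]-p["cy"])/p["fy"]
    return c,x,y,R
def onplane(p,uv,z,fish=False):
    c,x,y,R=ray(p,uv)
    if fish:
        r=np.hypot(x,y);d=np.array([x*np.sinc(r/np.pi)if r else x,y*np.sinc(r/np.pi)if r else y,np.cos(r)])
    else: d=np.array([x,y,1.])
    d=R.T@d
    return c+d*(z-c[2])/d[2]
def maskpts(m):
    v,u=np.nonzero(m);return np.c_[u,v].astype(float)
def axis(P):  # plane points -> min area rect
    (c,s,a)=cv2.minAreaRect(P[:,:2].astype(np.float32)*1000);return c,s,a
E
python3 - <<'E'
from h import *;from cell import *
import pickle
for n in("top","scene"):
    p=get_image(n)
    for t,z in(("key_grip",.018),("push_cup",.078),("drive_arm",.084)):
        for d in outline_of(t,p)[:3]:
            P=np.array([onplane(p,q,z) for q in maskpts(d["mask"])])
            print(n,t,round(float(d["score"]),2),np.round(d["box"]),"mean",P.mean(0).round(4),"rect",[np.round(v,1) for v in axis(P)])
s=lambda x,y:(160+x/2.353,100+y/2.353); q=lambda x,y:(140+x/2,80+y/2)
p=pickle.load(open("top0.pkl","rb"));r=pickle.load(open("scene0.pkl","rb"))
for nm,a,b,z in(("tip",(456,215),(365,340),.016),("handle/shank",(456,267),(330,317),.028),("pivot",(70,175),(560,93),.095),("cuptop",(288,177),(472,216),.088)):
    print(nm,onplane(p,s(*a),z).round(3),onplane(r,q(*b),z).round(3))
E
```

```text
top key_grip 0.65 [453. 277.  38.  25.] mean [ 0.2742 -0.4034  0.018 ] rect [array([ 268.7, -414.2]), array([115.1,  29. ]), np.float64(62.1)]
top key_grip 0.58 [353. 214.   9.  42.] mean [ 0.4342 -0.139   0.018 ] rect [array([ 454. , -139.7]), array([ 22.8, 115.3]), np.float64(88.1)]
top push_cup 0.9 [236. 173. 109.  21.] mean [0.5568 0.1943 0.078 ] rect [array([554.7, 184.9]), array([291.9,  70.1]), np.float64(81.6)]
top drive_arm 0.81 [236. 172. 107.  30.] mean [0.5552 0.1876 0.084 ] rect [array([554.2, 183. ]), array([288.9,  68.5]), np.float64(82.2)]
top drive_arm 0.42 [415. 209.  16.  15.] mean [ 0.449 -0.3    0.084] rect [array([ 449.9, -300.5]), array([32.1, 35.4]), np.float64(42.6)]
scene key_grip 0.89 [182. 288.  47.  26.] mean [ 0.2761 -0.4072  0.018 ] rect [array([ 268.5, -418.3]), array([120.1,  31.4]), np.float64(59.6)]
scene key_grip 0.73 [230. 229.  28.  31.] mean [ 0.2567 -0.216   0.018 ] rect [array([ 270.5, -218.4]), array([ 25.2, 123.7]), np.float64(76.8)]
scene key_grip 0.69 [302. 235.  42.  26.] mean [ 0.4382 -0.1355  0.018 ] rect [array([ 451.1, -137.5]), array([ 33.9, 126.6]), np.float64(85.2)]
scene push_cup 0.67 [398. 160.  57.  80.] mean [0.5599 0.186  0.078 ] rect [array([568.4, 187.2]), array([ 59.5, 307.6]), np.float64(0.5)]
scene push_cup 0.57 [316. 327.  13.  14.] mean [ 0.6187 -0.3336  0.078 ] rect [array([ 618.4, -334.2]), array([27.9, 32.8]), np.float64(32.5)]
scene drive_arm 0.65 [396. 161.  59.  80.] mean [0.5609 0.1796 0.084 ] rect [array([569.6, 182.5]), array([ 59.2, 307.5]), np.float64(0.5)]
tip [ 0.517 -0.144  0.016] [ 0.515 -0.139  0.016]
handle/shank [ 0.451 -0.141  0.028] [ 0.461 -0.141  0.028]
pivot [0.555 0.308 0.095] [0.563 0.303 0.095]
cuptop [0.551 0.057 0.088] [0.556 0.062 0.088]
```

Emit:
servo_tool --rows '[0.525,-0.35,0.067,0,0,0,0.525,-0.35,0.067,0,0,0,0.525,-0.35,0.067,0,0,0,0.525,-0.35,0.067,0,0,0,0.525,-0.35,0.067,0,0,0,0.525,-0.35,0.067,0,0,0,0.525,-0.35,0.067,0,0,0,0.525,-0.35,0.067,0,0,0,0.525,-0.35,0.067,0,0,0,0.525,-0.35,0.067,0,0,0,0.525,-0.35,0.067,0,0,0,0.525,-0.35,0.067,0,0,0,0,0,0,0,0,0.235,0,0,0,0,0,0.235,0,0,0,0,0,0.235,0,0,0,0,0,0.235,0,0,0,0,0,0]' --claw -1

```text
clock: 3.52
ee_pos: [0.4235, -0.1383, 0.2101]
orientation: [3.142, 0.001, 0.0]
ft_force: [0.3, -0.3, -0.1]
width: 0.0853
grasp_force: 0.0
```

```bash
python3 - <<'E'
from h import *;from cell import *
import pickle
o=get_obs();print(o["clock"],o["ee_pos"].round(4),o["orientation"].round(4),o["joints"].round(2))
ims=[]
for n in("wrist","top","scene"):
    p=get_image(n);pickle.dump(p,open(n+"1.pkl","wb"));ims.append(p["image"][:,:,::-1])
    if n=="wrist":print(p["fx"],p["cx"],p["cy"],p["view"].round(3).tolist())
    for d in outline_of("key_grip",p)[:3]:
        P=np.array([onplane(p,q,.018,n=="wrist") for q in maskpts(d["mask"])])
        print(n,round(float(d["score"]),2),np.round(d["box"]),"mean",P.mean(0).round(4),"rect",[np.round(v,1) for v in axis(P)])
cv2.imwrite("pics/w1.png",ims[0])
E
```

```text
3.525 [ 0.4235 -0.1383  0.2101] [3.1415e+00 1.4000e-03 1.0000e-04] [-0.58  0.18  1.78 -0.    1.18  0.99]
309.70691628693146 326.4476806042878 197.72608210600174 [[-0.0, -1.0, 0.0, -0.138], [-0.95, 0.0, 0.311, 0.374], [-0.311, -0.0, -0.95, 0.473], [0.0, 0.0, 0.0, 1.0]]
wrist 0.96 [392. 288.  42.  81.] mean [ 0.2672 -0.2174  0.018 ] rect [array([ 274.6, -220.1]), array([ 31.6, 129.1]), np.float64(75.2)]
wrist 0.86 [327. 148.  27. 120.] mean [ 0.4415 -0.1384  0.018 ] rect [array([ 452.2, -138.9]), array([ 25.1, 125.2]), np.float64(87.2)]
wrist 0.83 [515. 279.  56.  40.] mean [ 0.2803 -0.398   0.018 ] rect [array([ 271.9, -412.9]), array([133.6,  27.1]), np.float64(60.9)]
top 0.89 [455. 279.  46.  25.] mean [ 0.2722 -0.4099  0.018 ] rect [array([ 266.5, -421.1]), array([124.9,  26.4]), np.float64(62.2)]
top 0.81 [384. 277.  16.  45.] mean [ 0.2597 -0.2184  0.018 ] rect [array([ 271.1, -222.2]), array([ 27.4, 123.2]), np.float64(74.1)]
scene 0.9 [181. 291.  48.  27.] mean [ 0.2748 -0.4064  0.018 ] rect [array([ 267. , -419.1]), array([121.8,  31.5]), np.float64(61.6)]
scene 0.82 [302. 237.  44.  22.] mean [ 0.4381 -0.1361  0.018 ] rect [array([ 451.9, -138.7]), array([ 31.5, 124.9]), np.float64(85.2)]
scene 0.64 [229. 229.  31.  30.] mean [ 0.26   -0.2164  0.018 ] rect [array([ 270.5, -218.3]), array([ 28.9, 123.7]), np.float64(76.8)]
```

View pics/w1.png

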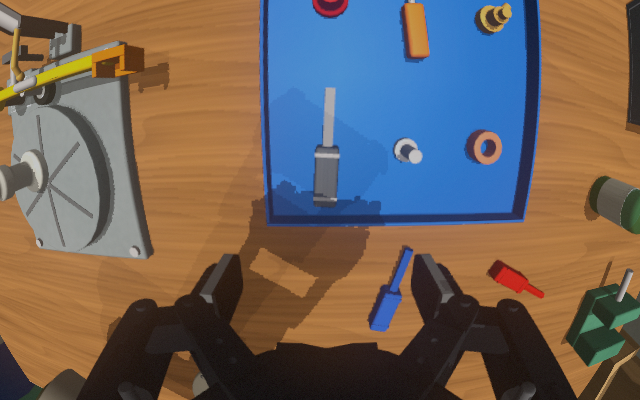

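The wrist view shows the key with its tip at (330,88) and its handle at (326,175). Nothing is near the handle except the white bolt at (405,150) and the tray's rear wall.

```bash
python3 - <<'E'
from h import *
import pickle
p=pickle.load(open("wrist1.pkl","rb"))
im=p["image"]
a=im[70:220,290:440,::-1];cv2.imwrite("pics/w1c.png",cv2.resize(a,(600,600),interpolation=2))
for nm,uv,z in(("tip",(330,88),.021),("shank base",(328,147),.021),("front top",(327.5,155),.028),("rear top",(325.5,198),.028),("rear bottom",(325,206),.004),("bolt",(408,153),.026),("bolttop",(415,156),.049),("traywall back",(320,222),.030)):
    print(nm,onplane(p,uv,z,True).round(4))
E
```

```text
tip [ 0.5144 -0.1417  0.021 ]
shank base [ 0.4546 -0.1398  0.021 ]
front top [ 0.4476 -0.1393  0.028 ]
rear top [ 0.4024 -0.1372  0.028 ]
rear bottom [ 0.385  -0.1366  0.004 ]
bolt [ 0.4503 -0.2219  0.026 ]
bolttop [ 0.4515 -0.2228  0.049 ]
traywall back [ 0.3763 -0.1314  0.03  ]
```

View pics/w1c.png

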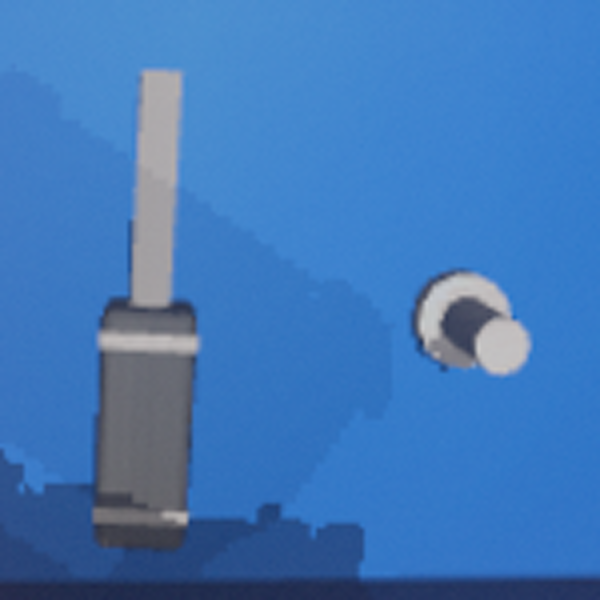

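Emit:
servo_tool --rows '[-0.03,0,0.45,0,0,0.07,0,0,0.45,0,0,0,0,0,0.45,0,0,0,0,0,0.45,0,0,0,0,0,0.45,0,0,0,0,0,0.45,0,0,0,0,0,0.45,0,0,0,0,0,0.36,0,0,0,0,0,0.2,0,0,0,0,0,0,0,0,0,0,0,0,0,0,0]' --claw -0.2 --squeeze 80

```text
clock: 5.2
ee_pos: [0.4223, -0.1385, 0.0251]
orientation: [3.141, -0.055, 0.001]
ft_force: [-0.6, 0.9, -0.4]
width: 0.0513
grasp_force: 0.0
```

Emit:
servo_tool --rows '[0,0,0,0,0,0,0,0,0,0,0,0,0,0,0,0,0,0,0,0,0,0,0,0,0,0,0,0,0,0,0,0,0,0,0,0,0,0,0,0,0,0,0,0,0,0,0,0]' --claw 1 --squeeze 80

```text
clock: 6.2
ee_pos: [0.4222, -0.1384, 0.0253]
orientation: [3.141, -0.055, 0.001]
ft_force: [-2.1, 0.1, 7.1]
width: 0.0225
grasp_force: 79.5
```

Emit:
servo_tool --rows '[0,0,-0.2,0,0,0,0,0,-0.4,0,0,0,0,0,-0.5,0,0,0,0,0,-0.5,0,0,0,0,0,-0.5,0,0,0,0,0,0,0,0,0,-0.07,-0.47,0,0,0,0,-0.07,-0.47,0,0,0,0,-0.07,-0.47,0,0,0,0,-0.07,-0.47,0,0,0,0,-0.07,-0.47,0,0,0,0,-0.07,-0.47,0,0,0,0,-0.07,-0.47,0,0,0,0,-0.07,-0.47,0,0,0,0,0,0,0,0,0,0,0,0,0,0,0,0]'

```text
clock: 8.2
ee_pos: [0.4005, 0.0502, 0.1291]
orientation: [3.141, -0.055, -0.001]
ft_force: [0.2, -0.5, -2.6]
width: 0.022
grasp_force: 78.7
```

```bash
python3 - <<'E'
from h import *;from cell import *
import pickle
o=get_obs();print(o["clock"],o["ee_pos"].round(4),o["orientation"].round(4),o["width"],o["grasp_force"])
for n in("wrist","top","scene"):
    p=get_image(n);pickle.dump(p,open(n+"2.pkl","wb"))
    cv2.imwrite(f"pics/{n}2.png",p["image"][:,:,::-1])
    for t in("key_grip","drive_arm"):
      for d in outline_of(t,p)[:3]: print(n,t,round(float(d["score"]),2),np.round(d["box"]))
a=cv2.imread("pics/top2.png")[120:240,160:360];b=cv2.imread("pics/scene2.png")[100:220,270:470]
cv2.imwrite("pics/ts2.png",np.vstack([cv2.resize(a,(500,300),interpolation=2),cv2.resize(b,(500,300),interpolation=2)]))
E
```

```text
8.2 [0.4005 0.0502 0.1291] [ 3.141e+00 -5.520e-02 -1.200e-03] 0.02195799726681234 78.72690439224243
wrist key_grip 0.96 [554. 289.  54.  92.]
wrist key_grip 0.79 [628. 266.  23.  34.]
wrist key_grip 0.63 [328. 197.  62. 261.]
wrist drive_arm 0.94 [169.  41. 338.  78.]
top key_grip 0.6 [456. 279.  40.  24.]
top key_grip 0.59 [385. 277.  12.  46.]
scene key_grip 0.91 [182. 288.  50.  30.]
scene key_grip 0.74 [339. 163.  31.  19.]
scene key_grip 0.58 [230. 227.  31.  30.]
scene drive_arm 0.88 [397. 160.  63.  79.]
```

View pics/wrist2.png

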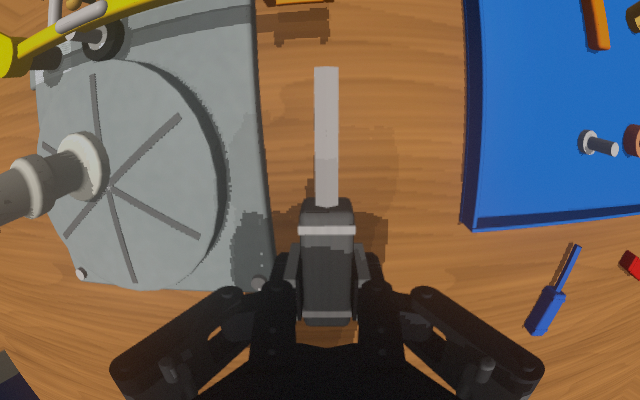

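View pics/ts2.png

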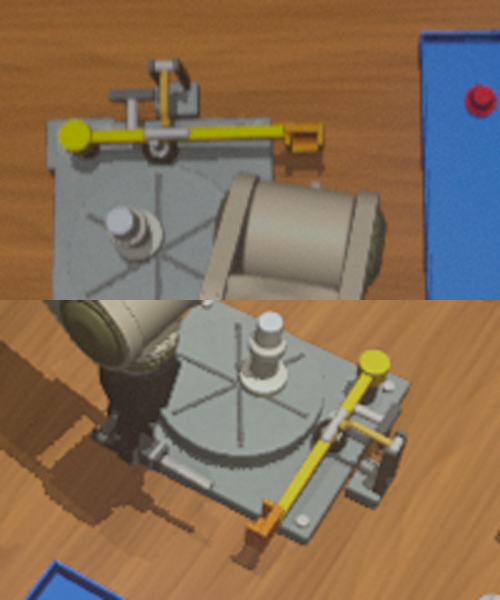

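The key is held level and straight, with its tip at wrist px (326,68). The arm is at rest and the cup's near edge shows at the top of the wrist view, at columns 265–333. I'll measure the cup by colour next.

```bash
python3 - <<'E'
from h import *
import pickle
for n,roi,z in(("top",(150,195,262,300),.088),("scene",(170,215,360,395),.088),("wrist",(0,20,255,345),.088)):
    p=pickle.load(open(n+"2.pkl","rb"));h=cv2.cvtColor(p["image"],cv2.COLOR_RGB2HSV)
    r0,r1,c0,c1=roi
    m=np.zeros(h.shape[:2],bool);s=h[r0:r1,c0:c1];m[r0:r1,c0:c1]=(s[...,0]>9)&(s[...,0]<21)&(s[...,1]>195)&(s[...,2]>130)
    q=maskpts(m);P=np.array([onplane(p,x,z,n=="wrist") for x in q])
    print(n,len(q),q.min(0),q.max(0),"x",P[:,0].min().round(4),P[:,0].max().round(4),"y",P[:,1].min().round(4),P[:,1].max().round(4))
    if n=="top":
        a=p["image"][150:200,255:305,::-1];cv2.imwrite("pics/cup2.png",np.hstack([cv2.resize(a,(400,400),interpolation=0),cv2.resize((m[150:200,255:305,None]*255).astype(np.uint8).repeat(3,2),(400,400),interpolation=0)]))
        y=cv2.inRange(h,(24,150,100),(36,255,255))>0;y[:, :205]=0;y[:,272:]=0;y[:160]=0;y[190:]=0
        q=maskpts(y);P=np.array([onplane(p,x,.084) for x in q]);print("arm",cv2.fitLine(P[:,:2].astype(np.float32),2,0,.01,.01).ravel().round(4))
p=pickle.load(open("wrist2.pkl","rb"))
for z in(.117,.119,.122):print("tip",z,onplane(p,(326.5,68),z,True).round(4))
E
```

```text
top 88 [274. 169.] [288. 180.] x 0.5373 0.5682 y 0.0415 0.0798
arm [ 0.0172 -0.9999  0.5597  0.1696]Traceback (most recent call last):
  File "<stdin>", line 8, in <module>
    return umr_minimum(a, axis, None, out, keepdims, initial, where)
ValueError: zero-size array to reduction operation minimum which has no identity
```

View pics/cup2.png

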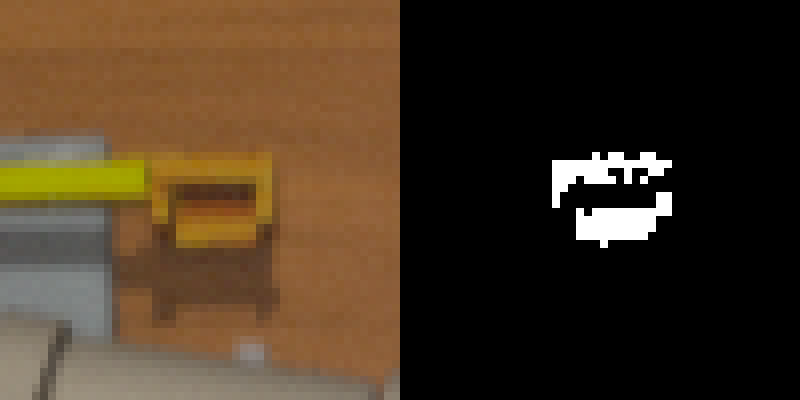

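Emit:
servo_tool --rows '[0,-0.16,0.15,0,0,-0.105,0,0,0.24,0,0,0,0,0,0.24,0,0,0,0,0,0.24,0,0,0,0,0,0,0,0,0,0,0,0,0,0,0]'

```text
clock: 9.4
ee_pos: [0.4011, 0.0585, 0.0862]
orientation: [3.141, 0.027, 0.0]
ft_force: [0.3, 0.0, -2.0]
width: 0.0223
grasp_force: 78.8
```

```bash
python3 - <<'E'
from h import *;from cell import *
import pickle
o=get_obs();print(o["clock"],o["ee_pos"].round(4),o["orientation"].round(4),o["joints"].round(2),o["ft_force"].round(1))
p=get_image("wrist");pickle.dump(p,open("wrist3.pkl","wb"))
s=get_image("scene")
cv2.imwrite("pics/3.png",np.vstack([cv2.resize(p["image"][:130,200:450,::-1],(600,312),interpolation=2),cv2.resize(s["image"][140:220,300:460,::-1],(576,288),interpolation=2)[:, :].copy() if 0 else cv2.resize(s["image"][130:210,300:460,::-1],(600,288),interpolation=2)]))
E
```

```text
9.4 [0.4011 0.0585 0.0862] [3.1414e+00 2.6900e-02 5.0000e-04] [-0.15  0.29  2.03  0.    0.82  1.41] [ 0.3  0.  -2. ]
```

View pics/3.png

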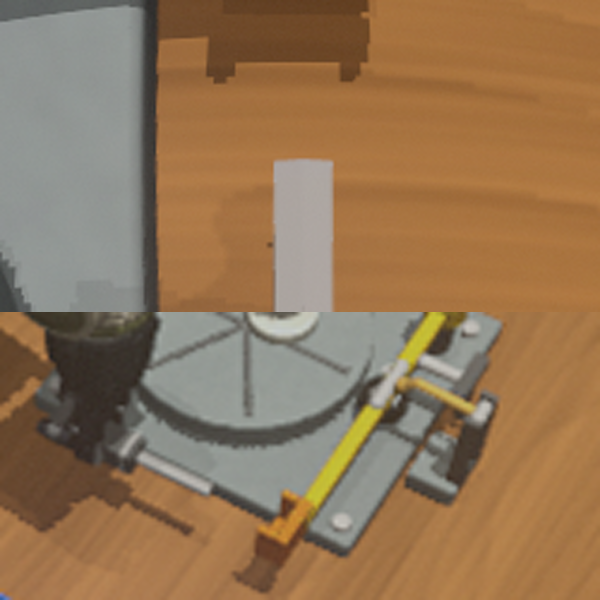

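The key tip (scene px ~357,179) points at the cup opening (~375,187). I'll overlay the predicted tip and cup on the scene view to check lateral and height alignment.

```bash
python3 - <<'E'
from h import *;from cell import *
s=get_image("scene");t=get_image("top")
def pr(p,X):
    c=np.array(p["view"])@np.r_[X,1];return p["cx"]+p["fx"]*c[0]/c[2],p["cy"]+p["fy"]*c[1]/c[2]
yaw=.0171
ax=np.array([np.cos(yaw),np.sin(yaw),0]);ay=np.array([-ax[1],ax[0],0]);Z=np.array([0,0,1.])
tip=np.array([.4011,.0585,.0769])+.092*ax
cup=np.array([.556,.0605,.075])
print("tip",tip,"tip in cup frame",((tip-cup)@ax).round(4),((tip-cup)@ay).round(4))
out=[]
for p,(r0,c0),(H,W) in((s,(150,330),(60,100)),(t,(150,250),(36,60))):
    f=800/W/1.0 if p is s else 600/W
    f=f*.75 if p is s else f*.75
    im=cv2.resize(p["image"][r0:r0+H,c0:c0+W,::-1],None,fx=f,fy=f,interpolation=cv2.INTER_CUBIC)
    def L(A,B,col):
        a,b=[tuple(int(v) for v in ((np.array(pr(p,X))-(c0,r0)+.5)*f)) for X in(A,B)];cv2.line(im,a,b,col,1)
    for sg in(-1,1):
        L(tip+sg*.005*ay,tip+sg*.005*ay-.05*ax,(255,0,0))
        for z in(-.013,.013): L(cup+sg*.015*ay+z*Z,cup+sg*.015*ay-.014*ax+z*Z,(0,255,0))
    for d in(0,.014):
        for z in(-.013,.013):L(cup-.015*ay-d*ax+z*Z,cup+.015*ay-d*ax+z*Z,(0,255,0))
    out.append(im)
W=max(i.shape[1] for i in out);out=[cv2.copyMakeBorder(i,0,0,0,W-i.shape[1],0) for i in out]
o=np.vstack(out);print(o.shape);cv2.imwrite("pics/ov.png",o[:,:])
E
```

```text
tip [0.49308655 0.06007312 0.0769    ] tip in cup frame -0.0629 0.0006
(630, 600, 3)
```

View pics/ov.png

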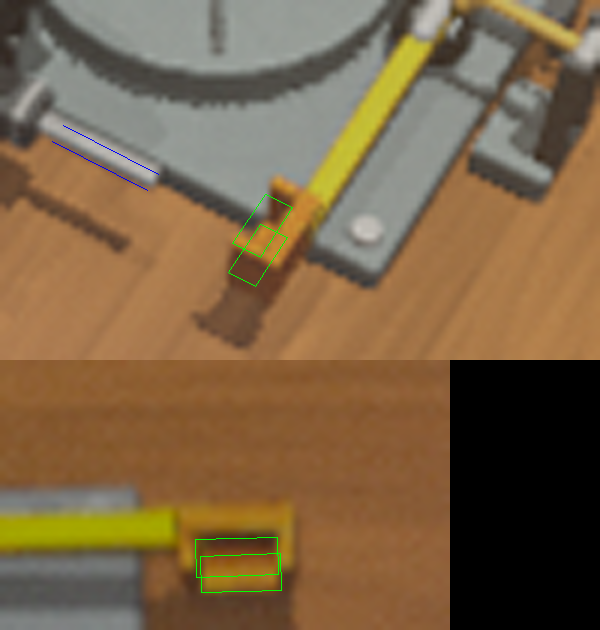

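The overlay shows the tip laterally centred on the cup. The cup bottom is at about x=0.561, 68 mm ahead of the tip. I'll advance until contact.

Emit:
servo_tool --rows '[0.2,0,0,0,0,0,0.2,0,0,0,0,0,0.2,0,0,0,0,0,0.2,0,0,0,0,0,0.2,0,0,0,0,0,0.2,0,0,0,0,0,0,0,0,0,0,0]' --squeeze 100

```text
clock: 10.48
ee_pos: [0.4614, 0.0596, 0.086]
orientation: [3.141, 0.027, 0.0]
ft_force: [0.1, -0.1, -2.4]
width: 0.0218
grasp_force: 102.2
```

Emit:
servo_tool --rows '[0.05,0,0,0,0,0,0.05,0,0,0,0,0,0.05,0,0,0,0,0,0,0,0,0,0,0]'

```text
clock: 10.98
ee_pos: [0.467, 0.0598, 0.0858]
orientation: [-3.141, -0.027, 0.006]
ft_force: [-7.6, -0.5, 2.0]
width: 0.022
grasp_force: 102.8
```

Emit:
servo_tool --rows '[0.05,0.018,0,0,0,-0.02,0.05,0.018,0,0,0,-0.02,0.05,0.018,0,0,0,-0.02,0.05,0.018,0,0,0,-0.02,0.05,0.018,0,0,0,-0.02,0.05,0.018,0,0,0,-0.02,0,0,0,0,0,0]'

```text
clock: 11.85
ee_pos: [0.4819, 0.0549, 0.0856]
orientation: [-3.139, -0.122, 0.008]
ft_force: [-8.2, -1.5, -0.0]
width: 0.0223
grasp_force: 102.9
```

```bash
python3 - <<'E'
from h import *;from cell import *
import pickle
p=get_image("scene");pickle.dump(p,open("scene4.pkl","wb"));w=get_image("wrist")
o=get_obs();print(o["ee_pos"].round(4),o["ft_force"].round(1),o["torque"].round(2))
a=cv2.resize(p["image"][150:220,320:420,::-1],(500,350),interpolation=2);b=cv2.resize(w["image"][:250,240:440,::-1],(200,250))
for i in(w,):
  for n in("key_tip",): print([np.round(d["box"]) for d in spot_in(n,i)[:3]])
b=cv2.copyMakeBorder(b,0,100,0,0,0);cv2.imwrite("pics/4.png",np.hstack([a,b]))
E
```

```text
[0.4818 0.055  0.0855] [-8.3 -1.9 -0.1] [-0.37  1.15 -0.12]
[array([327., 195.,  54., 261.]), array([546., 370.,  37.,  55.])]
```

View pics/4.png

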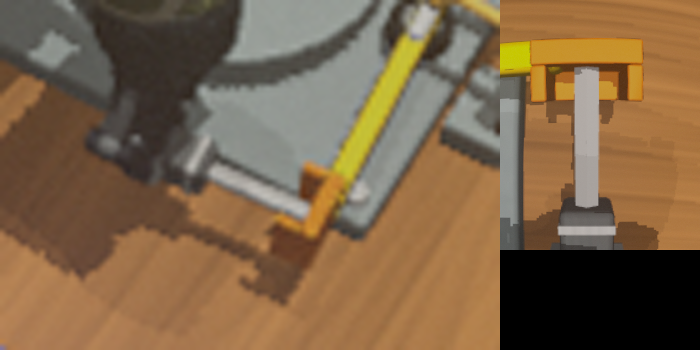

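The tip is seated centrally in the cup and the arm is moving. I'll continue along the arc.

Emit:
servo_tool --rows '[0.05,0.018,0,0,0,-0.02,0.05,0.018,0,0,0,-0.02,0.05,0.018,0,0,0,-0.02,0.05,0.018,0,0,0,-0.02,0.05,0.018,0,0,0,-0.02,0.05,0.018,0,0,0,-0.02,0.05,0.018,0,0,0,-0.02,0.05,0.018,0,0,0,-0.02,0.05,0.018,0,0,0,-0.02,0.05,0.018,0,0,0,-0.02,0.05,0.018,0,0,0,-0.02,0.05,0.018,0,0,0,-0.02,0.05,0.018,0,0,0,-0.02,0.05,0.018,0,0,0,-0.02,0,0,0,0,0,0]'

```text
clock: 13.88
ee_pos: [0.5181, 0.0469, 0.0855]
orientation: [3.123, 0.34, -0.009]
ft_force: [-9.7, -4.9, 1.8]
width: 0.022
grasp_force: 102.9
```

```bash
cat > chk.py <<'E'
from h import *;from cell import *
o=get_obs();print(o["clock"],o["ee_pos"].round(4),o["orientation"].round(3),o["ft_force"].round(1),o["grasp_force"].round(1))
p=get_image("top");h=cv2.cvtColor(p["image"],cv2.COLOR_RGB2HSV)
y=cv2.inRange(h,(24,150,100),(36,255,255))>0;y[:,:205]=0;y[:,268:]=0;y[:130]=0;y[190:]=0
P=np.array([onplane(p,x,.084) for x in maskpts(y)]);l=cv2.fitLine(P[:,:2].astype(np.float32),2,0,.01,.01).ravel();l*=-np.sign(l[1])
print("theta",np.arctan2(l[0],-l[1])-.0172,len(P))
w=get_image("wrist");h=cv2.cvtColor(w["image"],cv2.COLOR_RGB2HSV);m=cv2.inRange(h,(10,200,130),(21,255,255))>0
m[110:]=0;m[:,:240]=0;m[:,420:]=0;q=maskpts(m);print("cup wrist",q.min(0),q.max(0),[np.round(d["box"]) for d in spot_in("key_tip",w)[:1]])
cv2.imwrite("pics/w.png",w["image"][:,:,::-1])
E
python3 chk.py
```

```text
Traceback (most recent call last):
  File "chk.py", line 2, in <module>
    o=get_obs();print(o["clock"],o["ee_pos"].round(4),o["orientation"].round(3),o["ft_force"].round(1),o["grasp_force"].round(1))
                                                                                                       ^^^^^^^^^^^^^^^^^^^^^^
AttributeError: 'float' object has no attribute 'round'
```

```bash
sed -i 's/o\["grasp_force"\].round(1)/o["grasp_force"]/' chk.py; python3 chk.py
```

```text
13.875 [0.5181 0.0469 0.0855] [ 3.123  0.34  -0.009] [-9.7 -4.9  1.8] 102.93555736541748
theta 0.21743593 144
cup wrist [247.  38.] [383. 101.] [array([325., 195.,  53., 260.])]
```

Emit:
servo_tool --rows '[0.05,0.018,0,0,0,-0.02,0.05,0.018,0,0,0,-0.02,0.05,0.018,0,0,0,-0.02,0.05,0.018,0,0,0,-0.02,0,0,0,0,0,0,0,0,0,0,0,0,0,0,0,0,0,0]'

```text
clock: 14.9
ee_pos: [0.5286, 0.0455, 0.0855]
orientation: [3.115, 0.402, -0.009]
ft_force: [-10.6, -7.1, 1.0]
width: 0.022
grasp_force: 102.9
```

```bash
python3 chk.py
```

```text
14.9 [0.5286 0.0455 0.0855] [ 3.115  0.402 -0.009] [-10.6  -7.1   1. ] 102.92844772338867
theta 0.25532204 145
cup wrist [248.  38.] [383. 101.] [array([326., 196.,  54., 259.])]
```

```bash
python3 -c "
from cell import *
print(finish_job())"
```

```text
the job is handed in; nothing more can be done
None
```

I handed the job in with the hex key gripped (about 103 N) and its tip in the cup, holding the drive arm at about 0.24–0.255 rad, past the 0.195 rad click. The judge returned no result.

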